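# Set the flywheel on the balancing stand

## Robot

A 6-joint arm with a two-finger parallel gripper is mounted at the origin on the work surface. World frame = base frame: x ahead of the robot, y to its left, z up, the work surface at z = 0. Lengths are in m, angles in rad, forces in N, time in s.
With the tool pointing down it reaches from about 0.425 to 0.95 m from the base axis. Payload 3.5 kg.
Tool frame: the origin (TCP) lies between the finger pads; the fingertips stand 19 mm ahead of it and the grasp point (between the pads) is the TCP; z points along the fingers, y is the line along which they close (so a half turn about z gives the same grasp; the last joint's range is limited). The gripper opens to 85 mm and grips with 20 to 120 N. Pads are 22 mm wide; open, the fingers measure 114 mm over their backs; the gripper's body (76 mm by 85 mm) begins 54 mm behind the grasp point. The pads swing forward as they close: fully open they stand 13 mm farther back than shut.
Start: joints at [1.172, 0.286, 1.577, -0, 1.279, -0.15], TCP at [0.166, 0.654, 0.211] pointing down, gripper open.
Joint ranges: [-2.77, 2.77], [-0.9, 2.22], [0.21, 2.48], [-1.53, 4.67], [0.24, 2.81], [-2.84, 2.84]. Speed limits (rad/s): [2.79, 2.79, 3.14, 3.14, 3.14, 3.14].

## Interface

Orientations are given as a unit quaternion [x, y, z, w].
In Python, from plant import monitor, eyes, ctrl gives the robot as it stands.
- The arm moves only by the shell command python3 -m handwheel 'ROWS' [FORCE]. ROWS is JSON, a list of rows, each a list of 7 numbers: the shift along the tool's x, y, z in units of 40 cm (1.0 is 40 cm), then the turn, a rotation vector about the tool's x, y, z in units of pi rad (1.0 is pi rad), then the opening, from -1 (shut) to 1 (fully open). A call has 1 to 12 rows; each row is the pose to reach, as a shift and turn from the pose commanded when the call began, along the tool's axes at that moment, turning the shorter way round; what a row does not reach only later rows make up. A row lasts 1/8 s, in which the tool goes at most 62.5 mm and 10.7 degrees, less where a joint would pass 70% of its speed; a pose out of reach is approached as far as the arm can. A call with a number of a shift or a turn outside -1 to 1 is refused whole. A call with a gripper value outside its range is refused whole. The fingers move at their own pace and stop on an object; FORCE is the grip in N (left out, the last holds). Time passes only in rows, so rows that repeat a pose let the fingers close. It gives the time, the measured TCP pose, the force, the opening and the grip force at its end, in the units of the state.
- monitor.get_state(): the state, without advancing time (a new reading comes with each control period).
- eyes.read_camera(name): name is "side" or "top"; returns the picture (480x640x3 uint8, red, green, blue); there is no depth.
- eyes.camera_params(name): a dict with "K" (3x3 intrinsics, pixels), "R" (3x3) and "t" (3): a world point X has camera coordinates R X + t. Camera axes: x right, y down, z forward; pixel columns grow to the right and rows downward; lengths in m; the calibration is good to about 2 mm. A picture is of the moment at which its call begins. camera_params takes no time and is no camera call.
- ctrl.sign_off(): hands the job in; it is judged then, once.
The state is a dict: "time": time; "qpos": joint angles; "dq": joint speeds; "joint_efforts": joint torques, N m; "eef_pos": TCP position; "tcp_rot": TCP orientation; "contact_force": force on the tool from outside, world axes, zero at the start; "wrist_torque": the same for the moment, N m; "opening": opening from 0.0 (shut) to 1.0 (fully open); "finger_force": force on a finger pad.
Only numpy, scipy, OpenCV 4.12 (cv2) and the standard library are available. Lean on these libraries where they do the work, as an engineer would, in place of code of your own. Each camera call takes 0.05 s, during which the arm holds its last target. There are 200 camera calls.

## Task

Lift the flywheel, on its arbor, out of the wooden cradle and lay it gently across the two V-forks of the balancing stand for balancing: both shaft ends lying down in the Vs, the wheel about midway between the forks, and the side with the big hexagon nut towards the brass pointer. Do not bang it down or drop it, and leave the steel collar, oil bottle, screwdriver and stepped pulley nearby where they are.

Things in the scene. Friction and masses are not known exactly. Their poses are not given: they have to be found in the camera images.
- flywheel: aluminium disc, 100 mm diameter, 20 mm thick, on a steel shaft 14 mm thick, 150 mm long; 0.65 kg. Origin at the disc's centre; y along the shaft (level; 75 mm each way). On the +y face a dark hexagon nut 40 mm across, 18 mm thick; on the -y face only a steel flange 26 mm across, 3 mm thick. Its turn about the shaft does not matter. The rim stands free above: pinch it across the two faces.
- nut (a point): centre of the hexagon nut, on the shaft axis 19 mm from the disc's centre on the +y side
- cradle: dark wooden cradle holding the flywheel at the start, fixed: base 100 x 130 x 12 mm and two cheeks 14 mm thick at y = -48 and +48 mm, 73 mm high, with square notches 18 mm wide; shaft axis 68 mm above the bench. Origin under its centre on the bench; y along the shaft.
- stand: balancing stand, fixed: grey base (130 mm in x, y -83 to +128 mm, 15 mm thick), two narrow steel forks at y = -48 and +48 mm, each 10 mm thick; their tops are 90-degree Vs, 37 mm wide at the mouth, bottom 115 mm and tips 134 mm above the bench. Brass pointer post at y = +117 mm, 129 mm high. Origin on the bench midway between the forks; y runs from fork to fork, +y to the pointer.
- stand_seat (a point): where the disc's centre lies when the shaft rests in both Vs, midway between the forks: 125 mm above the bench; same axes as the stand
- pointer_tip (a point): tip of the brass pointer, on the line of the resting shaft, 98 mm from the seat point on the stand's +y side
- collar: plain steel ring, 40 mm across, 18 mm high, flat on the bench beside the cradle; leave alone
- oil_bottle: small white oil bottle, 40 mm across, 85 mm high, standing beside the balancing stand; leave alone
- screwdriver: screwdriver 190 mm long lying on the bench between cradle and stand, along its own x; leave alone
- pulley: dark stepped cone pulley, 80 mm across, 45 mm high, flat on the bench; leave alone
Things that resemble listed ones, but are neither listed nor needed, are in the scene too. What is shaped like the stand but turquoise is not meant.

How it is judged:
At the end, for the whole second after the job is handed in: The flywheel lies still and released in both Vs: centre within 6 mm across, 5 mm in height and 14 mm along the shaft of the seat point, shaft within 0.08 rad of the fork line, nut on the pointer's side (nut centre under 98 mm from the pointer tip), slower than 20 mm/s and 0.3 rad/s (x of flywheel in the frame of stand_seat between -0.006 and 0.006 m and y of flywheel in the frame of stand_seat between -0.014 and 0.014 m and z of flywheel in the frame of stand_seat between -0.005 and 0.005 m and angle between the y axis of flywheel and the y axis of stand, either way round below 0.08 rad and distance between nut and pointer_tip below 0.098 m and linear speed of flywheel below 0.02 m/s and angular speed of flywheel below 0.3 rad/s); the robot touches nothing.
It fails at once if the flywheel is dropped or banged onto the stand: let go and falling more than 10 mm above its seat, or arriving there faster than 0.45 m/s (horizontal distance between flywheel and stand_seat below 0.04 m and z of flywheel in the frame of stand_seat above -0.01 m and ((z of flywheel in the frame of stand_seat below 0.012 m and linear speed of flywheel above 0.45 m/s) or (z of flywheel in the frame of stand_seat above 0.01 m and linear speed of flywheel above 0.1 m/s and contact force between the fingers and flywheel below 0.2 N))).
It fails at once if the flywheel is pressed on the stand with over 80 N (contact force between flywheel and stand above 80 N).
It fails at once if another thing on the bench (collar, oil bottle, screwdriver or pulley) is moved more than 40 mm (distance of any of collar, oil_bottle, screwdriver, pulley from where it was at the start of the episode above 0.04 m).
It also fails if it takes over 38 s, if anything falls off the work surface, if the arm or the gripper's body presses on something with over 40 N, if the wrist force passes 120 N, or if a joint passes its speed limit or range.

## Working session

There is one attempt and no reset: what is moved stays moved. The work goes in short steps, Python scripts to look and compute and a shell command to move; the robot and the scene stay as the last step left them, time stands still between calls to the robot, and variables do not carry over. Pictures are saved under pics/ and viewed, at most 10 in all, crops included, and the job is handed in when it is done.

```bash
mkdir -p pics
python3 - <<'E'
from plant import monitor, eyes, ctrl
import cv2
for n in("top","side"):
    cv2.imwrite(f"pics/{n}0.png",eyes.read_camera(n)[:,:,::-1]); p=eyes.camera_params(n);print(n,p)
print(monitor.get_state())
E
```

```text
top {'K': array([[480.13751346,   0.        , 324.26638407],
       [  0.        , 480.13751346, 232.05107585],
       [  0.        ,   0.        ,   1.        ]]), 'R': array([[-0.00601164, -0.99996768, -0.00533924],
       [-0.98639981,  0.00680693, -0.16422265],
       [ 0.16425368,  0.00427938, -0.98640885]]), 't': array([0.01721503, 0.54184647, 1.16306234])}
side {'K': array([[433.74268937,   0.        , 324.62691013],
       [  0.        , 433.74268937, 239.37204916],
       [  0.        ,   0.        ,   1.        ]]), 'R': array([[ 0.995833  , -0.09013645, -0.0138581 ],
       [-0.0720616 , -0.68462544, -0.72532416],
       [ 0.05589054,  0.72330037, -0.68826798]]), 't': array([-0.50934601,  0.13183111,  0.85849566])}
{'time': 0.1, 'qpos': array([ 1.17200845e+00,  2.87067156e-01,  1.57805666e+00, -3.05922902e-05,
        1.27860915e+00, -1.49995438e-01]), 'dq': array([ 0.00112977, -0.0023123 , -0.00376648,  0.00131076, -0.0030086 ,
        0.00041726]), 'joint_efforts': array([ 3.49477996e-04, -4.07296801e+01, -2.93698883e+01, -1.76080594e-04,
        3.45273402e-03, -2.30741131e-05]), 'eef_pos': array([0.16592855, 0.65361724, 0.20997806]), 'tcp_rot': array([ 1.24071182e-01,  9.92272743e-01, -1.03409298e-03, -2.75876659e-04]), 'contact_force': array([ 0.71858346, -0.82216957, -0.01705451]), 'wrist_torque': array([ 0.00114185, -0.07097515,  0.02770165]), 'finger_force': 0.0, 'opening': 0.9995616921256182}
```

View pics/top0.png

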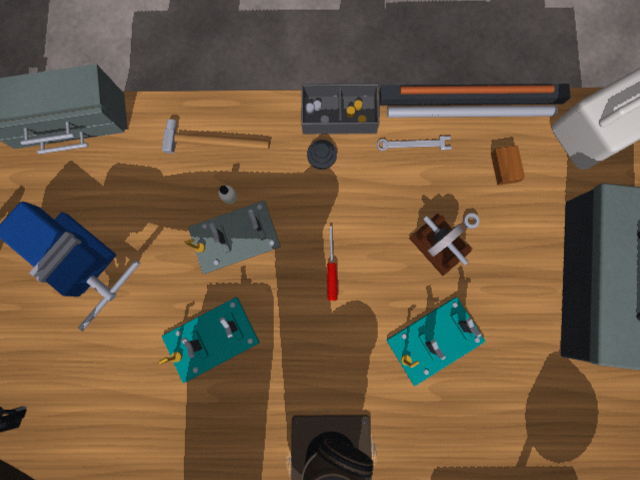

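View pics/side0.png

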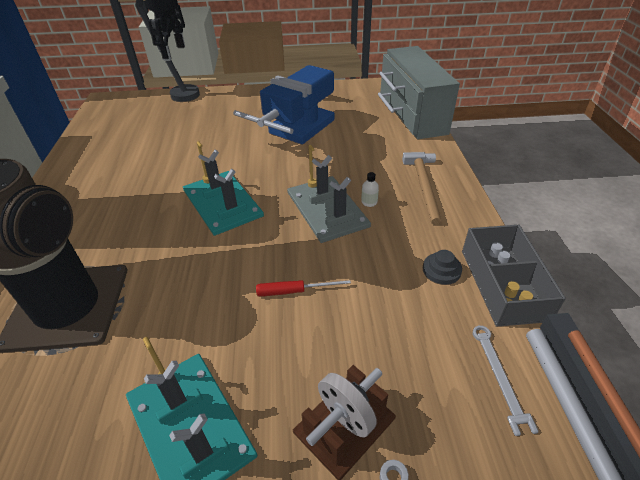

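The flywheel could only be the disc at top (440,240), side (347,405); the pulley at (321,153) and the collar at (472,220) are round but differ. Stand candidates in the top view are grey (235,237), turquoise (210,340) and turquoise (436,340). I choose the grey one, with its brass pointer on the left at (195,244). I'll check both choices in one crop.

Run:
```python
import cv2,numpy as np
t=cv2.imread("pics/top0.png");s=cv2.imread("pics/side0.png")
def c(i,x,y,w,h): return cv2.resize(i[y:y+h,x:x+w],(400,300),interpolation=cv2.INTER_CUBIC)
o=np.vstack([np.hstack([c(t,395,198,96,84-12),c(s,280,355,140,105)]),np.hstack([c(t,180,190,108,81),c(s,270,135,140,105)])])
cv2.imwrite("pics/crop0.png",o)
```

```text
(no output)
```

View pics/crop0.png

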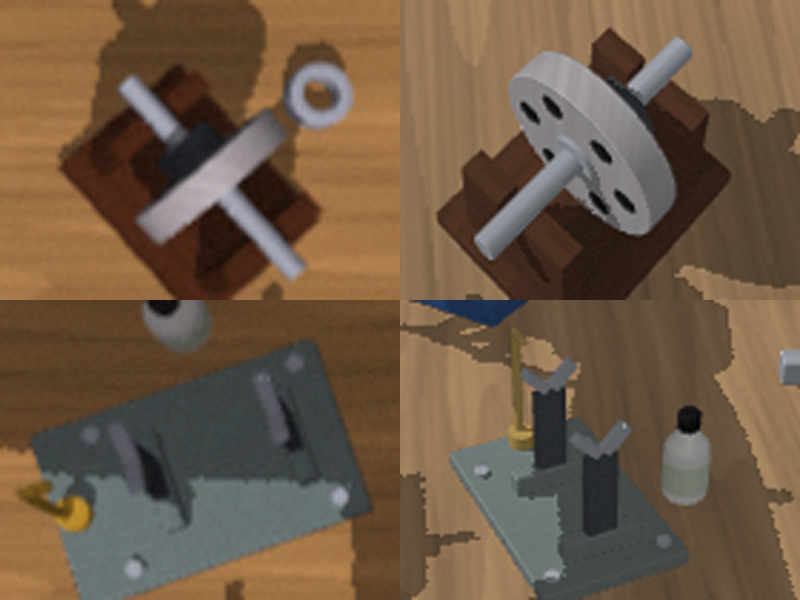

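The crop confirms it. The dark nut is on the upper-left side of the disc in the top view (shaft end at top ~(426,218)), and the stand is grey with its pointer on the left. Next I measure poses.

```bash
cat > h.py <<'E'
import numpy as np
from plant import monitor, eyes
from scipy.spatial.transform import Rotation as Ro
P={n:eyes.camera_params(n) for n in("top","side")}
def ray(n,uv):
    p=P[n];d=p["R"].T@np.linalg.solve(p["K"],[*uv,1.]);return -p["R"].T@p["t"],d/np.linalg.norm(d)
def onz(n,uv,z):
    o,d=ray(n,uv);return o+d*(z-o[2])/d[2]
def tri(a,b):
    A=0;B=0
    for n,uv in(("top",a),("side",b)):
        o,d=ray(n,uv);M=np.eye(3)-np.outer(d,d);A=A+M;B=B+M@o
    return np.linalg.solve(A,B)
def proj(n,X):
    p=P[n];c=p["K"]@(p["R"]@np.asarray(X)+p["t"]);return c[:2]/c[2]
E
cat > m.py <<'E'
from h import *
import cv2
np.set_printoptions(precision=4,suppress=True)
k=lambda x,y,ox,oy,s:(ox+x*s-.5+.5*s,oy+y*s-.5+.5*s)
T1=lambda x,y:k(x,y,395,198,.24); S1=lambda x,y:k(x-400,y,280,355,.35)
A=T1(130,85);B=T1(295,270);a=S1(683,45);b=S1(485,247)
for q in(A,B):print("shaft end top",onz("top",q,.068))
for q in(a,b):print("shaft end side",onz("side",q,.068))
X,Y=tri(A,a),tri(B,b);print("tri",X,Y,(X+Y)/2,np.linalg.norm(X-Y))
T2=lambda x,y:k(x,y-300,180,190,.27);S2=lambda x,y:k(x-400,y-300,270,135,.35)
for n,t,s in(("f1 tipL",(120,430),(573,363)),("f2 tipL",(264,378),(628,428)),):
    print(n,tri(T2(*t),S2(*s)))
# grey base mask
t=cv2.imread("pics/top0.png");hsv=cv2.cvtColor(t,cv2.COLOR_BGR2HSV)
m=((hsv[...,0]>70)&(hsv[...,0]<110)&(hsv[...,1]>10)&(hsv[...,1]<90)).astype(np.uint8)*255
r=np.zeros_like(m);r[198:276,184:284]=m[198:276,184:284]
r=cv2.morphologyEx(r,cv2.MORPH_OPEN,np.ones((3,3)))
c=max(cv2.findContours(r,0,2)[0],key=cv2.contourArea)
W=np.array([onz("top",q[0],.015)[:2] for q in c],np.float32)
R=cv2.minAreaRect(W);print("base",R,cv2.contourArea(c))
bx=cv2.boxPoints(R);print(bx)
E
python3 m.py
```

```text
shaft end top [ 0.5716 -0.238   0.068 ]
shaft end top [ 0.4607 -0.33    0.068 ]
shaft end side [ 0.5752 -0.2368  0.068 ]
shaft end side [ 0.4613 -0.3333  0.068 ]
tri [ 0.5732 -0.2378  0.0693] [ 0.4612 -0.3314  0.0632] [ 0.5172 -0.2846  0.0662] 0.14604287414053957
f1 tipL [0.5494 0.277  0.1281]
f2 tipL [0.5825 0.1865 0.1261]
base ((0.5370810031890869, 0.24755463004112244), (0.12698322534561157, 0.20646515488624573), 19.406400680541992) 3413.5
[[0.4429 0.3238]
 [0.5115 0.1291]
 [0.6313 0.1713]
 [0.5627 0.366 ]]
```

```bash
python3 -m handwheel '[[0,0,-0.225,0,0,0,1],[0,0,-0.225,0,0,0,1],[-0.6,-0.5,-0.225,0,0,0.2,1],[-0.6,-0.5,-0.225,0,0,0.2,1],[-0.6,-0.5,-0.225,0,0,0.2,1],[-0.6,-0.5,-0.225,0,0,0.2,1],[-0.6,-0.5,-0.225,0,0,0.2,1],[-0.6,-0.5,-0.225,0,0,0.2,1],[-0.6,-0.5,-0.225,0,0,0.2,1]]'
cat > go.py <<'E'
# usage: go.py x y z yaw(tool y angle) -> row shift/turn from current pose (tool down)
from h import *
import sys
s=monitor.get_state();R=Ro.from_quat(s["tcp_rot"])
x,y,z,a=map(float,sys.argv[1:5])
ty=np.array([np.cos(a),np.sin(a),0]);tz=np.array([0,0,-1.]);G=np.c_[np.cross(ty,tz),ty,tz]
print("t",s["time"],s["eef_pos"].round(4),"shift",(R.inv().apply(np.array([x,y,z])-s["eef_pos"])/.4).round(4),"turn",((R.inv()*Ro.from_matrix(G)).as_rotvec()/np.pi).round(4))
E
for w in ".54 .0 .30 .696" ".515 -.285 .20 .696"; do python3 go.py $w; done
python3 - <<'E'
from h import *
# disc rim checks: rim-top midpoint in top crop
for p in((155,222),(215,175),(275,125)): print(onz("top",(395+p[0]*.24-.38,198+p[1]*.24-.38),.118))
E
```

```text
time: 1.23
eef_pos: [0.3494, 0.4012, 0.3009]
tcp_rot: [0.425, 0.905, -0.0, -0.0]
contact_force: [-0.6, -0.1, 0.8]
opening: 0.997
finger_force: 0.0
t 1.225 [0.3494 0.4012 0.3009] shift [-1.0759 -0.274   0.0018] turn [-0.0002 -0.0002 -0.001 ]
t 1.225 [0.3494 0.4012 0.3009] shift [-1.5844 -0.777   0.2517] turn [-0.0002 -0.0002 -0.001 ]
[ 0.48325279 -0.23833941  0.118     ]
[ 0.50973921 -0.27330778  0.118     ]
[ 0.53814932 -0.308629    0.118     ]
```

```bash
python3 -m handwheel '[[-0.95,-0.25,0,0,0,0,1],[-0.95,-0.25,0,0,0,0,1],[-0.95,-0.25,0,0,0,0,1],[-0.95,-0.25,0,0,0,0,1],[-0.95,-0.25,0,0,0,0,1],[-0.95,-0.25,0,0,0,0,1],[-0.95,-0.25,0,0,0,0,1],[-0.95,-0.25,0,0,0,0,1]]'
for w in ".516 -.2845 .20 .69"; do python3 go.py $w; done
```

```text
time: 2.22
eef_pos: [0.5157, 0.0458, 0.3008]
tcp_rot: [0.425, 0.905, 0.0, -0.001]
contact_force: [-0.3, -0.3, -0.3]
opening: 1.0
finger_force: 0.0
t 2.225 [0.5157 0.0458 0.3008] shift [-0.6358 -0.5274  0.2513] turn [-0.0001 -0.0004  0.0012]
```

```bash
python3 -m handwheel '[[-0.636,-0.527,0.25,0,0,0,1],[-0.636,-0.527,0.25,0,0,0,1],[-0.636,-0.527,0.25,0,0,0,1],[-0.636,-0.527,0.25,0,0,0,1],[-0.636,-0.527,0.25,0,0,0,0],[-0.636,-0.527,0.25,0,0,0,0],[-0.636,-0.527,0.25,0,0,0,0],[-0.636,-0.527,0.25,0,0,0,0]]' 60
python3 go.py .516 -.2845 .113 .69
python3 - <<'E'
from h import *
import cv2
t=eyes.read_camera("top")[:,:,::-1];s=eyes.read_camera("side")[:,:,::-1]
c=lambda i,x,y,w,h:cv2.resize(i[y:y+h,x:x+w],(400,300),interpolation=cv2.INTER_CUBIC)
cv2.imwrite("pics/a1.png",np.hstack([c(t,380,180,120,90),c(s,260,320,213,160)]))
E
```

```text
time: 3.22
eef_pos: [0.517, -0.2829, 0.2016]
tcp_rot: [0.423, 0.906, 0.0, 0.0]
contact_force: [0.3, 0.5, -0.3]
opening: 0.5
finger_force: 0.0
t 3.225 [ 0.517  -0.2829  0.2016] shift [-0.0015 -0.0047  0.2214] turn [ 0.0002 -0.0001  0.002 ]
```

View pics/a1.png

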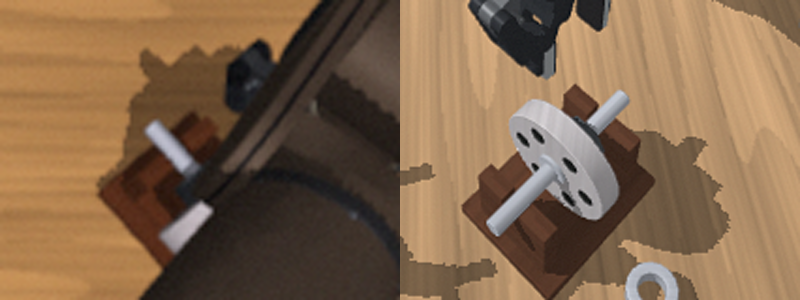

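The fingers (side crop ~(540,40)) hang straight above the disc and straddle its rim, so I'll descend and grip.

```bash
python3 -m handwheel '[[-0.001,-0.005,0.12,0,0,0.002,0],[-0.001,-0.005,0.18,0,0,0.002,0],[-0.001,-0.005,0.22,0,0,0.002,0],[-0.001,-0.005,0.22,0,0,0.002,0],[-0.001,-0.005,0.22,0,0,0.002,-1],[-0.001,-0.005,0.22,0,0,0.002,-1],[-0.001,-0.005,0.22,0,0,0.002,-1],[-0.001,-0.005,0.22,0,0,0.002,-1],[-0.001,-0.005,0.22,0,0,0.002,-1],[-0.001,-0.005,0.22,0,0,0.002,-1]]' 60
```

```text
time: 4.58
eef_pos: [0.5149, -0.2868, 0.1132]
tcp_rot: [0.428, 0.904, 0.0, -0.0]
contact_force: [0.1, -0.8, -0.3]
opening: -0.001
finger_force: 0.0
```

Run:
```python
from h import *
import cv2
t=eyes.read_camera("top")[:,:,::-1];s=eyes.read_camera("side")[:,:,::-1]
c=lambda i,x,y,w,h:cv2.resize(i[y:y+h,x:x+w],(400,300),interpolation=cv2.INTER_CUBIC)
print(proj("side",monitor.get_state()["eef_pos"]))
cv2.imwrite("pics/a2.png",np.hstack([c(t,380,180,120,90),c(s,270,340,160,120)]))
```

```text
[344.56719049 389.98695868]
```

View pics/a2.png

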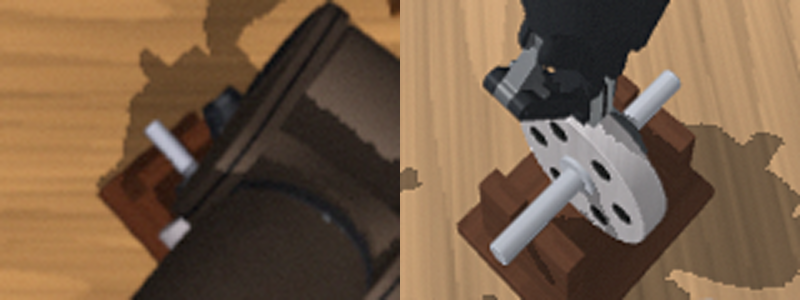

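Run:
```python
from h import *
import cv2
s=eyes.read_camera("side")[:,:,::-1]; S=monitor.get_state();print(S["opening"],S["finger_force"],S["eef_pos"],S["contact_force"])
cv2.imwrite("pics/a3.png",cv2.resize(s[330:450,290:410],(600,600),interpolation=cv2.INTER_CUBIC))
```

```text
0.0003025500610228414 0.0 [ 0.51485215 -0.28681461  0.11313784] [ 0.06421081 -0.23613509 -0.09613187]
```

View pics/a3.png

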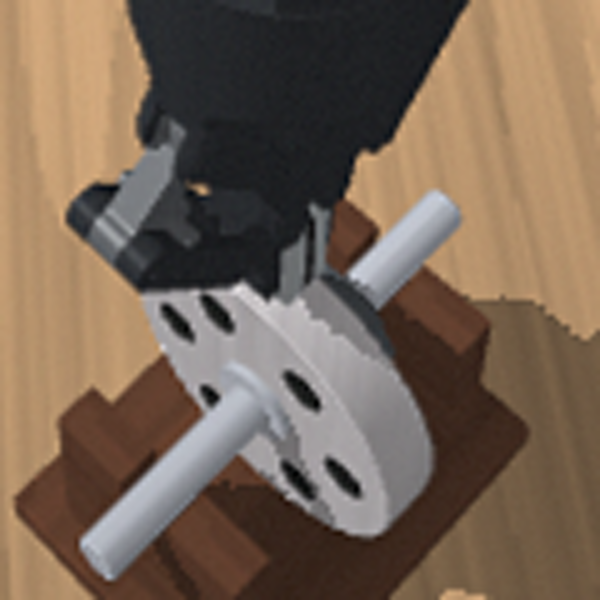

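Run:
```python
from h import *
u=np.array([np.cos(.69),np.sin(.69),0]);v=np.array([u[1],-u[0],0])
a3=lambda X:((proj("side",X)-[290,330])*5).round(0)
C=np.array([.5172,-.2846,.068]);T=np.array([.5149,-.2868,.1132])
for n,X in {"front rim top":C+[0,0,.05]-.01*u,"back rim top":C+[0,0,.05]+.01*u,"front rim left":C-.05*v-.01*u,"front rim right":C+.05*v-.01*u,"front rim bot":C-[0,0,.05]-.01*u,"hub":C-.01*u,"back right":C+.05*v+.01*u,
 "TCP":T,"tip":T-[0,0,.019],"tip near L":T-[0,0,.019]-.0145*u-.011*v,"tip near R":T-[0,0,.019]-.0145*u+.011*v,"tip far R":T-[0,0,.019]+.0145*u+.011*v,"tip far L":T-[0,0,.019]+.0145*u-.011*v,"body":T+[0,0,.054],"endA":C+.075*u,"endB":C-.075*u,"nutback top":C+.028*u+[0,0,.02]}.items():print(n,a3(X))
print(monitor.get_state()["qpos"])
```

```text
front rim top [256. 307.]
back rim top [305. 259.]
front rim left [134. 277.]
front rim right [383. 514.]
front rim bot [251. 465.]
hub [253. 391.]
back right [430. 463.]
TCP [273. 300.]
tip [272. 332.]
tip near L [208. 341.]
tip near R [265. 394.]
tip far R [335. 324.]
tip far L [279. 273.]
body [277. 199.]
endA [443. 202.]
endB [ 90. 553.]
nutback top [344. 270.]
[-6.80299989e-01  1.99549894e-01  1.87007315e+00 -4.05234935e-05
  1.07214061e+00 -1.36766602e+00]
```

The readout says shut with no force, but in the picture the fingertips end at about the rim's top edge (~(285,300)) instead of straddling it. I'll raise and look at the shut fingertips in the clear.

```bash
python3 -m handwheel '[[0,0,-0.05,0,0,0,-1],[0,0,-0.1,0,0,0,-1],[0,0,-0.15,0,0,0,-1],[0,0,-0.2,0,0,0,-1],[0,0,-0.2,0,0,0,-1]]' 60
python3 - <<'E'
from h import *
import cv2
s=eyes.read_camera("side")[:,:,::-1]; S=monitor.get_state();print(S["opening"],S["finger_force"],S["eef_pos"],S["contact_force"])
T=S["eef_pos"]
for d in(-.054,0,.019):print(d,(proj("side",T-[0,0,d])-[280,300])*5)
cv2.imwrite("pics/a4.png",cv2.resize(s[300:420,280:400],(600,600),interpolation=cv2.INTER_CUBIC))
E
```

```text
time: 5.35
eef_pos: [0.5161, -0.2878, 0.1965]
tcp_rot: [0.427, 0.904, -0.001, 0.003]
contact_force: [-0.7, -0.1, -0.5]
opening: 0.001
finger_force: 0.0
0.002619977860374071 0.0 [ 0.51536455 -0.28718336  0.19461905] [-0.5365552  -0.73359602  0.44202247]
-0.054 [335.35839931 170.20169932]
0 [330.68850176 293.63825888]
0.019 [329.19315195 333.16393028]
```

View pics/a4.png

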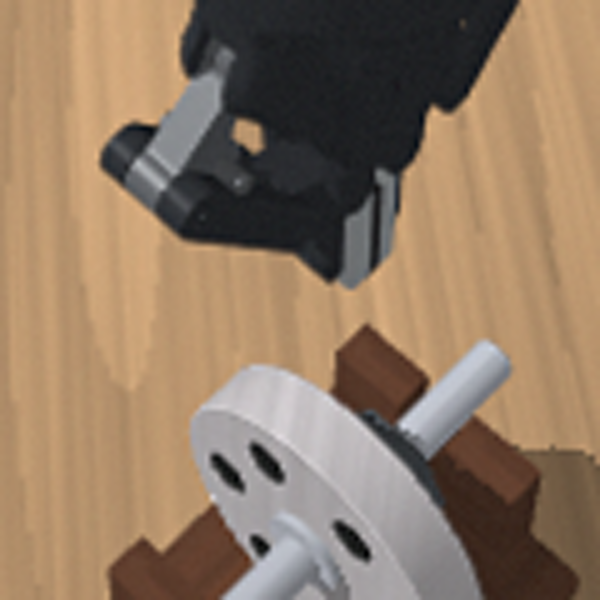

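The fingers are shut, and their tips end about 25 mm or more higher than the nominal 19 mm ahead of the TCP: visible tip ~(350,285), expected (329,333). Shutting freely at TCP z = 0.113 proves the tips were above the rim. At TCP z = 0.093 they must therefore still clear the nut, so I'll go there and try the grip.

```bash
python3 go.py .5172 -.2846 .093 .69; python3 -m handwheel '[[0,0,0,0,0,0,0.2],[0,0,0,0,0,0,0.2],[0,0,0,0,0,0,0.2],[0,0.01,0.1,0,0,0,0.2],[0,0.01,0.18,0,0,0,0.2],[0,0.01,0.22,0,0,0,0.2],[0,0.01,0.25,0,0,0,0.2],[0,0.01,0.25,0,0,0,0.2]]' 60
python3 -m handwheel '[[0,0,0,0,0,0,-1],[0,0,0,0,0,0,-1],[0,0,0,0,0,0,-1],[0,0,0,0,0,0,-1],[0,0,0,0,0,0,-1]]' 60
```

```text
t 5.4 [ 0.5154 -0.2872  0.1946] shift [0.0027 0.0075 0.254 ] turn [ 0.0001  0.0008 -0.0008]
time: 6.4
eef_pos: [0.5179, -0.2843, 0.0929]
tcp_rot: [0.428, 0.904, 0.0, -0.0]
contact_force: [-0.5, 0.1, 1.0]
opening: 0.598
finger_force: 0.0
time: 7.02
eef_pos: [0.5189, -0.2851, 0.095]
tcp_rot: [0.427, 0.904, -0.0, 0.001]
contact_force: [-1.0, -0.8, 5.6]
opening: 0.195
finger_force: 58.9
```

```bash
python3 go.py .5172 -.2846 .085 .69; python3 -m handwheel '[[0,0,0,0,0,0,0.7],[0,0,0,0,0,0,0.7],[0,0,0,0,0,0,0.7],[0,0,0.01,0,0,0,0.7],[0,0,0.02,0,0,0,0.7],[0,0,0.02,0,0,0,0.7]]' 60
python3 -m handwheel '[[0,0,0,0,0,0,-1],[0,0,0,0,0,0,-1],[0,0,0,0,0,0,-1],[0,0,0,0,0,0,-1],[0,0,0,0,0,0,-1],[0,0,0,0,0,0,-1]]' 60
```

```text
t 7.025 [ 0.5189 -0.2851  0.095 ] shift [ 0.0037 -0.0024  0.0249] turn [ 0.0001  0.0009 -0.0008]
time: 7.78
eef_pos: [0.5176, -0.284, 0.0844]
tcp_rot: [0.427, 0.904, 0.0, -0.001]
contact_force: [0.2, 0.7, -0.2]
opening: 0.847
finger_force: 0.0
time: 8.52
eef_pos: [0.5183, -0.2844, 0.0857]
tcp_rot: [0.428, 0.904, 0.0, 0.0]
contact_force: [0.0, 0.4, 2.7]
opening: 0.211
finger_force: 61.5
```

Run:
```python
from h import *
import cv2
s=eyes.read_camera("side")[:,:,::-1]
cv2.imwrite("pics/a5.png",cv2.resize(s[330:450,290:410],(600,600),interpolation=cv2.INTER_CUBIC))
```

```text
(no output)
```

View pics/a5.png

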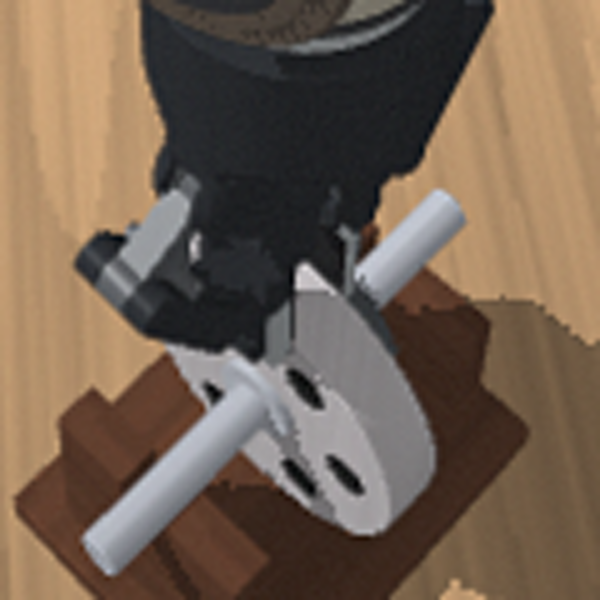

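The near finger lies on the front face with its tip at ~(265,355), about 29 mm below the rim and just short of the hub flange, so the grip is solid. Lifting.

```bash
python3 -m handwheel '[[0,0,-0.03,0,0,0,-1],[0,0,-0.07,0,0,0,-1],[0,0,-0.12,0,0,0,-1],[0,0,-0.2,0,0,0,-1],[0,0,-0.3,0,0,0,-1],[0,0,-0.4,0,0,0,-1],[0,0,-0.5,0,0,0,-1],[0,0,-0.5,0,0,0,-1],[0,0,-0.5,0,0,0,-1]]' 80
python3 go.py .546 .226 .285 1.913;python3 go.py .532 -.03 .285 1.3
```

```text
time: 9.7
eef_pos: [0.5172, -0.2837, 0.2835]
tcp_rot: [0.427, 0.904, 0.0, -0.001]
contact_force: [-0.4, -0.4, -6.8]
opening: 0.21
finger_force: 80.5
t 9.7 [ 0.5172 -0.2837  0.2835] shift [ 0.9391  0.8642 -0.0018] turn [ 3.000e-04 -9.000e-04 -3.901e-01]
t 9.7 [ 0.5172 -0.2837  0.2835] shift [ 0.4667  0.4311 -0.0027] turn [ 1.00e-04 -9.00e-04 -1.95e-01]
```

```bash
python3 -m handwheel '[[0.04,0.04,0,0,0,-0.02,-1],[0.12,0.11,0,0,0,-0.05,-1],[0.22,0.2,0,0,0,-0.09,-1],[0.32,0.295,0,0,0,-0.13,-1],[0.42,0.385,0,0,0,-0.17,-1],[0.52,0.48,0,0,0,-0.21,-1],[0.62,0.57,0,0,0,-0.25,-1],[0.72,0.66,0,0,0,-0.29,-1],[0.81,0.745,0,0,0,-0.33,-1],[0.88,0.81,0,0,0,-0.365,-1],[0.92,0.85,0,0,0,-0.385,-1],[0.939,0.864,0,0,0,-0.39,-1]]' 80
python3 -m handwheel '[[0,0,0,0,0,0,-1],[0,0,0,0,0,0,-1],[0,0,0,0,0,0,-1]]' 80
python3 go.py .546 .226 .17 1.913
python3 - <<'E'
from h import *
import cv2
s=eyes.read_camera("side")[:,:,::-1];t=eyes.read_camera("top")[:,:,::-1]
c=lambda i,x,y,w,h:cv2.resize(i[y:y+h,x:x+w],(400,400),interpolation=cv2.INTER_CUBIC)
cv2.imwrite("pics/b1.png",np.hstack([c(t,170,180,120,120),c(s,260,90,140,140)]))
E
```

```text
time: 11.2
eef_pos: [0.545, 0.227, 0.2827]
tcp_rot: [-0.172, 0.985, 0.0, -0.002]
contact_force: [-0.4, -0.3, -6.0]
opening: 0.202
finger_force: 80.5
time: 11.58
eef_pos: [0.5469, 0.2244, 0.2852]
tcp_rot: [-0.169, 0.986, -0.0, -0.0]
contact_force: [1.0, 1.3, -6.6]
opening: 0.208
finger_force: 80.5
t 11.575 [0.5469 0.2244 0.2852] shift [0.0006 0.0046 0.2881] turn [-0.0001 -0.     -0.0006]
```

View pics/b1.png

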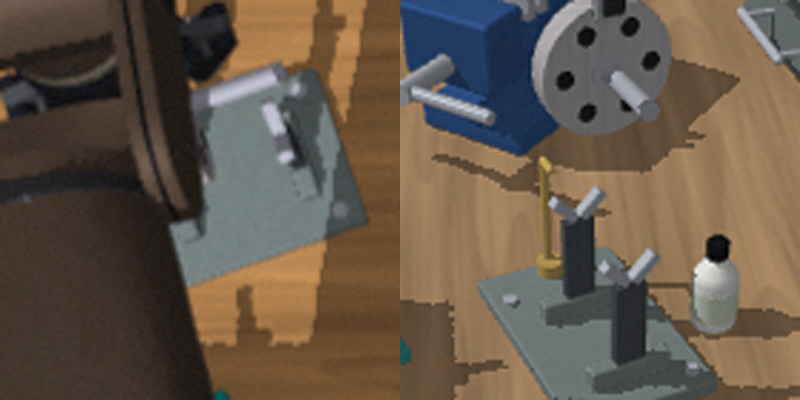

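The flywheel hangs over the stand. Its nut side (dark block at side crop ~(610,5)) faces the pointer and the flange side faces the camera. The near shaft end is at side ~(650,112), top ~(282,72). I'll triangulate this end against the expected position.

Run:
```python
from h import *
u=np.array([np.cos(1.913),np.sin(1.913),0])
E=tri((170+282*.3,180+72*.3),(260+250*.35,90+112*.35));print("end",E,"expected",np.array([.5469,.2244,.2675])-.075*u)
# V bottoms: forks at +-48, refine stand across position: V bottom side crop fork1 (582,215), fork2 (632,281); z .115 face nearest camera (-y side, 5mm)
for p in((582,216),(632,281)): print("V",onz("side",(260+(p[0]-400)*.35,90+p[1]*.35),.115))
S=np.array([.546,.226,0])
for d in(.048,-.048): print("exp",S+(d-.005)*u)
# fork tips top view, fork2 tips crop (268,103),(290,165)
for p in((268,105),(288,165)): print("tip",onz("top",(170+p[0]*.3,180+p[1]*.3),.134))
x=np.array([u[1],-u[0],0])
for d in(.0185,-.0185): print("exp",S-.048*u+d*x)
```

```text
end [0.57173408 0.15704207 0.26422361] expected [0.57206729 0.15374869 0.2675    ]
V [0.53470957 0.26268066 0.115     ]
V [0.56453385 0.17200644 0.115     ]
exp [0.53157076 0.26650675 0.        ]
exp [0.56378488 0.17607307 0.        ]
tip [0.57717504 0.18633889 0.134     ]
tip [0.53422106 0.1715134  0.134     ]
exp [0.57953439 0.18699109 0.        ]
exp [0.54467974 0.17457523 0.        ]
```

```bash
python3 -m handwheel '[[0,0.002,0.05,0,0,0,-1],[0,0.002,0.12,0,0,0,-1],[0,0.002,0.19,0,0,0,-1],[0,0.002,0.25,0,0,0,-1],[0,0.002,0.28,0,0,0,-1],[0,0.002,0.3,0,0,0,-1],[0,0.002,0.31,0,0,0,-1],[0,0.002,0.31,0,0,0,-1],[0,0.002,0.31,0,0,0,-1]]' 80
python3 -m handwheel '[[0,0,0.008,0,0,0,-1],[0,0,0.016,0,0,0,-1],[0,0,0.023,0,0,0,-1],[0,0,0.023,0,0,0,-1],[0,0,0.023,0,0,0,-1]]' 80
```

```text
time: 12.8
eef_pos: [0.5471, 0.2262, 0.1622]
tcp_rot: [-0.17, 0.985, 0.0, 0.001]
contact_force: [0.5, -0.1, -6.8]
opening: 0.205
finger_force: 80.5
time: 13.42
eef_pos: [0.5465, 0.2261, 0.152]
tcp_rot: [-0.17, 0.985, -0.0, 0.0]
contact_force: [0.8, 0.3, -6.7]
opening: 0.211
finger_force: 80.5
```

```bash
python3 -m handwheel '[[0,0,0.004,0,0,0,-1],[0,0,0.008,0,0,0,-1],[0,0,0.008,0,0,0,-1]]' 80
python3 -m handwheel '[[0,0,0.004,0,0,0,-1],[0,0,0.008,0,0,0,-1],[0,0,0.008,0,0,0,-1]]' 80
python3 -m handwheel '[[0,0,0.004,0,0,0,-1],[0,0,0.006,0,0,0,-1],[0,0,0.006,0,0,0,-1]]' 80
```

```text
time: 13.8
eef_pos: [0.5463, 0.226, 0.1486]
tcp_rot: [-0.17, 0.985, -0.0, -0.0]
contact_force: [1.1, -0.3, -6.9]
opening: 0.204
finger_force: 80.5
time: 14.18
eef_pos: [0.5463, 0.226, 0.1454]
tcp_rot: [-0.17, 0.985, -0.0, -0.0]
contact_force: [0.6, 0.1, -5.6]
opening: 0.207
finger_force: 80.5
time: 14.55
eef_pos: [0.5464, 0.2261, 0.1432]
tcp_rot: [-0.17, 0.985, -0.0, -0.0]
contact_force: [0.3, 0.5, -5.7]
opening: 0.203
finger_force: 80.5
```

```bash
for i in 1 2; do python3 -m handwheel '[[0,0,0.003,0,0,0,-1],[0,0,0.005,0,0,0,-1],[0,0,0.005,0,0,0,-1]]' 80; done
```

```text
time: 14.92
eef_pos: [0.5469, 0.2263, 0.1429]
tcp_rot: [-0.17, 0.985, 0.0, 0.001]
contact_force: [-3.7, 0.1, 4.6]
opening: 0.208
finger_force: 81.8
time: 15.3
eef_pos: [0.5472, 0.2264, 0.1429]
tcp_rot: [-0.17, 0.985, 0.0, 0.001]
contact_force: [-7.1, -1.9, 10.6]
opening: 0.204
finger_force: 82.8
```

Seated: the load has come off at TCP z = 0.143, as predicted. I'll ease off the small side load and open.

```bash
python3 -m handwheel '[[0.004,0,-0.003,0,0,0,-1],[0.005,0,-0.004,0,0,0,-1],[0.005,0,-0.004,0,0,0,-1]]' 30
python3 -m handwheel '[[0,0,0,0,0,0,-0.4],[0,0,0,0,0,0,-0.2],[0,0,0,0,0,0,0],[0,0,0,0,0,0,0],[0,0,0,0,0,0,0]]' 30
```

```text
time: 15.68
eef_pos: [0.5464, 0.226, 0.1428]
tcp_rot: [-0.17, 0.985, 0.0, 0.003]
contact_force: [0.2, 2.2, 5.7]
opening: 0.206
finger_force: 82.1
time: 16.3
eef_pos: [0.5446, 0.2254, 0.1407]
tcp_rot: [-0.17, 0.985, -0.0, -0.0]
contact_force: [-0.3, -0.3, 0.1]
opening: 0.504
finger_force: 0.0
```

```bash
python3 -m handwheel '[[0,0,-0.05,0,0,0,0],[0,0,-0.12,0,0,0,0],[0,0,-0.22,0,0,0,0],[0,0,-0.35,0,0,0,0],[0,0,-0.45,0,0,0,0],[0,0,-0.45,0,0,0,0]]'
python3 - <<'E'
from h import *
import cv2
s=eyes.read_camera("side")[:,:,::-1];t=eyes.read_camera("top")[:,:,::-1]
c=lambda i,x,y,w,h:cv2.resize(i[y:y+h,x:x+w],(400,400),interpolation=cv2.INTER_CUBIC)
cv2.imwrite("pics/b2.png",np.hstack([c(t,170,180,120,120),c(s,260,110,140,140)]))
u=np.array([np.cos(1.913),np.sin(1.913),0]);C=np.array([.546,.226,.125])
for d in(.075,-.075,-.01):print((proj("side",C+d*u)-[260,110])/.35+[400,0],(proj("top",C+d*u)-[170,180])/.3)
E
```

```text
time: 17.05
eef_pos: [0.5466, 0.2259, 0.3279]
tcp_rot: [-0.17, 0.985, 0.0, 0.006]
contact_force: [-0.4, 0.2, -0.2]
opening: 0.498
finger_force: 0.0
[561.28728956 126.37498314] [111.86164375 187.12553898]
[643.73078748 225.87099474] [313.52985625 115.61829971]
[605.90891924 180.22609689] [226.47584245 146.48579299]
```

View pics/b2.png

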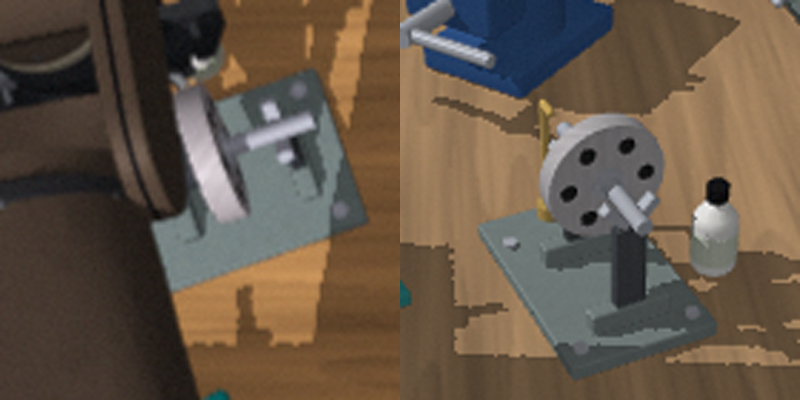

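The shaft lies in both Vs. The near end at (645,228) and far end at (563,128) are within a pixel of the predicted seat, the nut side faces the pointer, and the gripper is clear. I'm handing in.

```bash
python3 -c "from plant import ctrl; print(ctrl.sign_off())"
```

```text
the job is handed in; nothing more can be done
None
```

I laid the flywheel in both Vs of the grey stand, midway between the forks with the nut towards the pointer, and handed the job in at about 17 s; the last pictures show both shaft ends seated and the gripper clear, but no verdict came back.

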